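Unplug the finished temperature logger and put it in the sample carrier

ROBOT

A 6-joint arm with a two-finger parallel gripper is mounted at the origin on a cart in front of the work surface, level with it; the furniture and walls round the work are solid. World frame = base frame: x ahead of the robot, y to its left, z up, the work surface at z = 0. Lengths are in mm, angles in rad, forces in N, time in s.
With the tool pointing down it reaches from about 400 to 925 mm from the base axis. Payload 12.5 kg.
Tool frame: the origin (TCP) lies where the fingers leave the gripper's body, on its centre line; the fingertips stand 78 mm ahead of it and the grasp point (between the pads) lies 59 mm ahead of it (env.tip_extent is the distance from the TCP to the fingertips, in mm); z points along the fingers, y is the direction in which the jaws open and shut (so a half turn about z gives the same grasp; the last joint's range is limited). The gripper opens to 95 mm and grips with 3 to 60 N. Pads are 20 mm wide; open, the fingers measure 119 mm over their backs; the gripper's body (75 mm by 180 mm) begins 59 mm behind the grasp point.
Start: joints at [-1.292, 0.491, 1.559, -0, 1.092, -0.106], TCP at [234.63, -579.298, 292.261] pointing down, gripper open.
Joint ranges: [-3.1, 3.1], [-0.84, 2.19], [0.05, 2.79], [-1.13, 4.28], [0.06, 2.93], [-2.69, 2.69]. Speed limits (rad/s): [2.22, 2.22, 2.79, 3.14, 3.14, 3.14].

INTERFACE

Orientations are given as [roll, pitch, yaw] about the fixed x, y, z axes, in that order (R = Rz(yaw) Ry(pitch) Rx(roll)).
In Python, from cell import env gives the robot as it stands. The module is installed in compiled form; this text tells all that it offers.
- The arm moves only by the tool play_rows, never from a script. Its argument "targets" is a list of rows, each an object with "linear": the shift along the tool's x, y, z in mm, a list of three; "turn": the turn about the tool's z in rad. A call has 1 to 20 rows; each row is the pose to reach, as a shift and turn from the pose commanded when the call began, along the tool's axes at that moment; what a row does not reach only later rows make up. A row lasts 1/8 s, in which the tool goes at most 62.5 mm and 10.7 degrees, less where a joint would pass 70% of its speed; a pose out of reach is approached as far as the arm can. A call with a gripper value outside its range is refused whole. "hand" is the finger opening in mm, from 0 to 95.1, set as the call begins (left out, the last holds). The fingers move at their own pace and stop on an object; the grip force is fixed at half the most. Time passes only in rows, so rows that repeat a pose let the fingers close. It gives the time, the measured TCP pose, the force and the opening at its end, in the units of the state.
- env.state(): the state, without advancing time (a new reading comes with each control period).
- env.read_camera(name): name is "scene" or "top" or "wrist"; returns (picture, depth): 480x640x3 uint8, red, green, blue; 480x640 float32, mm along the optical axis (not along the pixel's ray), 0 where there is no reading.
- env.camera_params(name): a dict with "fx", "fy", "cx", "cy" (pixels), "R" (3x3) and "t" (3): a world point X has camera coordinates R X + t. Camera axes: x right, y down, z forward; pixel columns grow to the right and rows downward; lengths in mm; the calibration is good to about 2 mm. A picture is of the moment at which its call begins: read the wrist's pose just before it. camera_params takes no time and is no camera call; for the wrist camera it gives the pose at the moment of the call.
- env.job_done(): hands the job in, once; it reports no verdict.
The state is a dict: "t": time; "joints": joint angles; "qvel": joint speeds; "tau": joint torques, N m; "eef_pos": TCP position; "tcp_rot": TCP orientation; "ft_force": force on the tool from outside, world axes, zero at the start; "moment": the same for the moment, N m; "opening": opening from 0.0 (shut) to 1.0 (fully open).
Only numpy, scipy, OpenCV 4.12 (cv2) and the standard library are available. Lean on these libraries where they do the work, as an engineer would, in place of code of your own. Each camera call takes 0.05 s, during which the arm holds its last target.

TASK

Three temperature loggers are plugged into the read-out dock, each held by a spring detent in its socket. Pull the one whose light is green (its read-out is finished) straight up out of its socket and stand it, plug down, in the white holster at the end of the sample carrier, lowering it until it rests on the holster's floor rather than dropping it. Leave the two amber loggers fully plugged in, and do not push the carrier or the other things on the bench about.

Things in the scene. Friction and masses are not known exactly. Their poses are not given: they have to be found in the camera images.
- logger_green: temperature logger, upright white slab 15 mm thick (its x), 34 wide (y), 66 tall, light bar on top shows green. Origin: centre of the body's underside, level with the dock's top when plugged in, z up. Steel plug 7 x 16 mm, 18 mm long, below it. Grip ribs on the broad faces 35 to 57 mm above the origin. Pull about 10 N for 4 mm; clear of the rim 24 mm up; 60 g
- logger_amber_1: temperature logger, upright white slab 15 mm thick (its x), 34 wide (y), 66 tall, light bar on top shows amber. Origin: centre of the body's underside, level with the dock's top when plugged in, z up. Steel plug 7 x 16 mm, 18 mm long, below it. Must stay plugged in
- logger_amber_2: temperature logger, upright white slab 15 mm thick (its x), 34 wide (y), 66 tall, light bar on top shows amber. Origin: centre of the body's underside, level with the dock's top when plugged in, z up. Steel plug 7 x 16 mm, 18 mm long, below it. Must stay plugged in
- dock: read-out dock, fixed to the bench: block 84 mm (x) by 204 mm (y), top 36 mm high. Origin: centre of its underside. Three sockets in a row along its y at -60, 0 and +60 mm, any logger in any of them, each with a nest rim 6 mm high round the logger's foot
- carrier: sample carrier, loose, about 1.2 kg: teal tray 64 mm (x) by 132 mm (y) by 42 high with two tube racks standing in it (tops 79 mm high), and a white holster at its +y end. Origin on the bench, z up; holster centre at y = +64 mm, racks from y = -87 to +33 mm
- pocket (a point): centre of the holster's floor, 5 mm above the bench; axes as the carrier's. The holster is an open-topped pocket 26 mm (x) by 44 mm (y) inside, walls 3 mm, rim 41 mm above this point. A logger standing in it with its x along the pocket's x has its origin about 18 mm above this point
- logger_green_tip (a point): middle of the lower end of the green logger's plug, 18 mm below the logger's origin
- timer: white bench timer 62 x 62 x 21 mm, lying; bystander, origin under its centre
- marker: blue and white marker pen, 135 mm long, lying; bystander
- calib_bottle: small white bottle with a red cap, 34 mm across, 68 high; bystander, origin under its centre

How it is judged:
By the outcome, as a careful person would: the job done as asked, in the order asked, and still so for the second after the job is handed in, with the robot touching nothing.
It also fails if it takes over 32 s, if anything falls off the work surface, if the arm or the gripper's body presses on something with over 40 N, if the wrist force passes 120 N, or if a joint passes its speed limit or range.

## Working session

There is one attempt and no reset: what is moved stays moved. The work goes in short steps, Python scripts to look and compute and a tool call to move; the robot and the scene stay as the last step left them, time stands still between calls to the robot, and variables do not carry over. Pictures are saved under pics/ and viewed, and the job is handed in when it is done.

Besides the shell and the picture viewer there is one more tool, called after ">>>" as name(argument=value, ...) on one line, values as JSON. play_rows: Moves the arm, as the interface text tells. Its arguments: {"type":"object","properties":{"targets":{"type":"array","items":{"type":"object","properties":{"linear":{"type":"array","items":{"type":"number"}},"turn":{"type":"number"}}}},"hand":{"type":"number"}},"required":["targets"]}

```bash
mkdir -p pics; python3 - <<'E'
from cell import env
import cv2,numpy as np
print(env.state())
for n in ["scene","top"]:
    p,d=env.read_camera(n)
    cv2.imwrite(f"pics/{n}0.png",p[:,:,::-1]); np.save(f"{n}0.npy",d)
    print(n,env.camera_params(n))
E
```

```text
{'t': 0.0, 'joints': array([-1.29160157e+00,  4.91541143e-01,  1.55947075e+00,  6.94149111e-06,
        1.09167467e+00, -1.05605535e-01]), 'qvel': array([-1.38345146e-03, -2.28833605e-05, -8.04644311e-04,  1.49006823e-04,
       -1.02724194e-03, -1.39667087e-04]), 'tau': array([-3.41326857e-03, -6.12652016e+01, -2.58184719e+01,  6.91384356e-02,
        4.81949409e-02, -1.41122696e-04]), 'eef_pos': array([ 234.58241541, -579.13009267,  291.6658044 ]), 'tcp_rot': array([-3.14050549e+00, -1.21430049e-04,  3.84797019e-01]), 'ft_force': array([ 0.10800405, -0.71186891, -0.23852122]), 'moment': array([ 0.00467252,  0.01677873, -0.01904999]), 'opening': 1.0027259266668052}
scene {'fx': 554.7708871856969, 'fy': 554.7708871856969, 'cx': 324.20250882506923, 'cy': 240.6404954379579, 'R': array([[-0.69198806, -0.72190568,  0.00217074],
       [-0.50105464,  0.47812058, -0.7213494 ],
       [ 0.51970836, -0.50025283, -0.69256792]]), 't': array([349.0049981 , 309.30657477, 956.78108208])}
top {'fx': 554.9997062709278, 'fy': 554.9997062709278, 'cx': 325.66416940652687, 'cy': 231.14537136657566, 'R': array([[-0.0157233 , -0.9994395 , -0.02955435],
       [-0.99658945,  0.01805949, -0.0805191 ],
       [ 0.08100771,  0.02818752, -0.99631482]]), 't': array([  -7.49938882,  545.31229054, 1120.62847939])}
```

View pics/scene0.png

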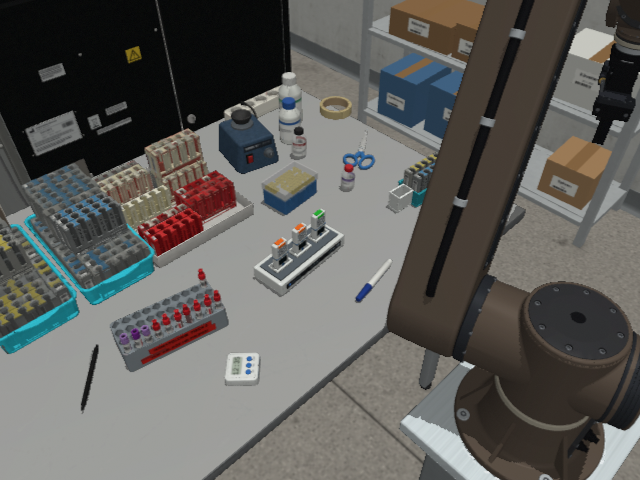

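View pics/top0.png

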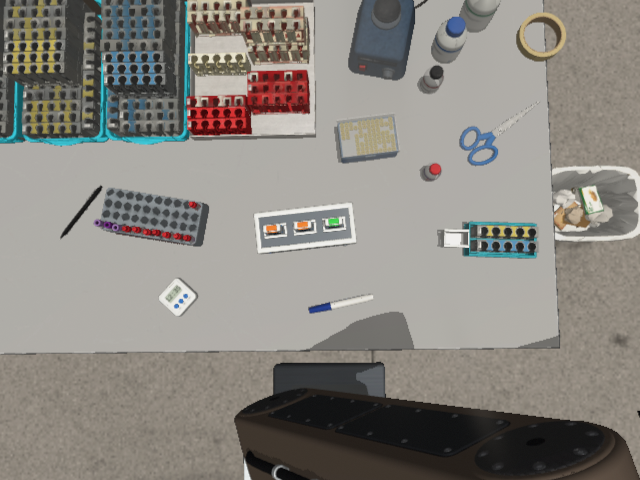

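Top view: the green light is at about (334,223), with amber lights at (303,226) and (273,229). The holster is at about (455,238), on the image-left (+y) end of the carrier. Next I'll measure these.

```bash
cat > h.py <<'E'
import numpy as np,cv2
def ray(cp,uv,z):
    R,t=np.array(cp["R"]),np.array(cp["t"]);C=-R.T@t
    uv=np.atleast_2d(np.asarray(uv,float))
    d=np.c_[(uv[:,0]-cp["cx"])/cp["fx"],(uv[:,1]-cp["cy"])/cp["fy"],np.ones(len(uv))]@R
    return C+d*((z-C[2])/d[:,2])[:,None]
def pts(cp,uv,dep):
    R,t=np.array(cp["R"]),np.array(cp["t"])
    uv=np.atleast_2d(np.asarray(uv,float))
    c=np.c_[(uv[:,0]-cp["cx"])/cp["fx"],(uv[:,1]-cp["cy"])/cp["fy"],np.ones(len(uv))]*np.asarray(dep)[:,None]
    return (c-t)@R
E
python3 - <<'E'
from cell import env
import cv2,numpy as np
from h import *
for n in ["top","scene"]:
    im=cv2.imread(f"pics/{n}0.png");d=np.load(f"{n}0.npy");cp=env.camera_params(n)
    hsv=cv2.cvtColor(im,cv2.COLOR_BGR2HSV)
    reg=np.zeros(im.shape[:2],np.uint8)
    if n=="top":reg[195:260,245:365]=1
    else: reg[200:295,250:350]=1
    for nm,lo,hi in [("green",(45,100,80),(80,255,255)),("amber",(3,140,120),(25,255,255))]:
        m=cv2.inRange(hsv,lo,hi)*reg
        k,l,s,c=cv2.connectedComponentsWithStats(m)
        for i in range(1,k):
            if s[i,4]<15: continue
            v,u=np.where(l==i);P=pts(cp,np.c_[u,v],d[v,u])
            print(n,nm,c[i],s[i],"ray z102",ray(cp,c[i],102)[0].round(1),"depth",np.median(P,0).round(1))
im=cv2.imread("pics/top0.png")
a=cv2.resize(im[195:260,245:365],None,fx=6,fy=6,interpolation=cv2.INTER_CUBIC);cv2.imwrite("pics/a.png",a)
a=cv2.resize(im[210:270,430:545],None,fx=6,fy=6,interpolation=cv2.INTER_CUBIC);cv2.imwrite("pics/b.png",a)
# height map of both regions
cp=env.camera_params("top");d=np.load("top0.npy")
for (v0,v1,u0,u1,zl,zh,nm) in [(195,260,245,365,28,45,"dock"),(220,260,436,468,38,52,"holster rim"),(215,265,460,545,36,90,"tray")]:
    v,u=np.mgrid[v0:v1,u0:u1];v=v.ravel();u=u.ravel()
    P=pts(cp,np.c_[u,v],d[v,u]);m=(P[:,2]>zl)&(P[:,2]<zh)
    r=cv2.minAreaRect(P[m,:2].astype(np.float32));print(nm,m.sum(),r,np.median(P[m,2]),cv2.boxPoints(r).round(1).tolist())
E
```

```text
top green [333.30434783 220.7173913 ] [329 218  10   6  46] ray z102 [558.4 -33.9 102. ] depth [557.8 -33.4 105. ]
top amber [302.17073171 224.07317073] [298 222  10   5  41] ray z102 [553.   25.9 102. ] depth [552.7  25.8 105.3]
top amber [271.16666667 227.47619048] [267 225  10   6  42] ray z102 [547.6  85.6 102. ] depth [547.3  85.4 105.3]
scene green [317.33333333 212.25925926] [314 210   8   6  27] ray z102 [560.7 -33.2 102. ] depth [557.8 -30.6 104.7]
scene green [320.46666667 215.26666667] [318 213   6   6  15] ray z102 [548.9 -31.3 102. ] depth [550.6 -34.3  99.9]
scene amber [298.5        226.39285714] [295 224   8   6  28] ray z102 [555.   26.3 102. ] depth [553.   28.  104.5]
scene amber [278.53333333 241.4       ] [275 239   8   6  30] ray z102 [549.3  85.9 102. ] depth [548.   87.3 104.4]
dock 3470 ((551.7051391601562, 26.21930694580078), (84.7931900024414, 203.93190002441406), 5.260484218597412) 36.4528642687831 [[500.1000061035156, 123.9000015258789], [518.7999877929688, -79.19999694824219], [603.2999877929688, -71.4000015258789], [584.5999755859375, 131.60000610351562]]
holster rim 178 ((524.5054321289062, -276.4547424316406), (48.260162353515625, 36.00740432739258), 85.20104217529297) 46.319836250031656 [[504.5, -299.0], [540.4000244140625, -302.0], [544.5, -253.89999389648438], [508.6000061035156, -250.89999389648438]]
tray 2137 ((520.4451904296875, -361.7147216796875), (153.5232391357422, 70.21275329589844), 86.96470642089844) 64.23007669088526 [[481.29998779296875, -436.5], [551.4000244140625, -440.20001220703125], [559.5999755859375, -286.8999938964844], [489.5, -283.20001220703125]]
```

View pics/a.png

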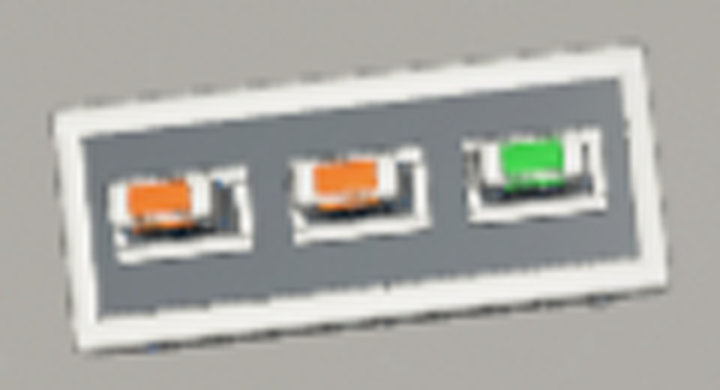

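View pics/b.png

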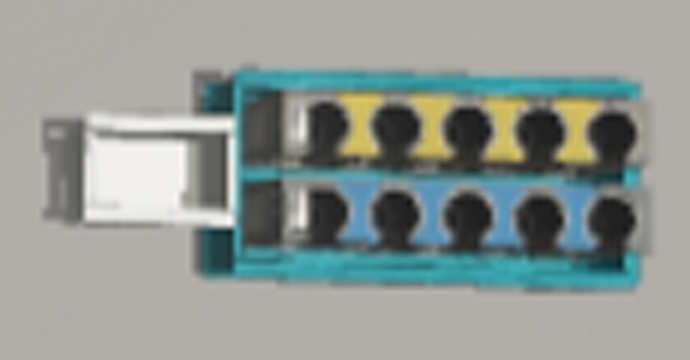

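```bash
cat >> h.py <<'E'
from scipy.spatial.transform import Rotation as Ro
def rel(s,target,yaw=None):
    """shift in tool axes, turn about tool z"""
    R=Ro.from_euler("xyz",s["tcp_rot"]).as_matrix()
    l=R.T@(np.array(target)-s["eef_pos"])
    tn=None
    if yaw is not None: tn=-(yaw-s["tcp_rot"][2]); tn=(tn+np.pi)%(2*np.pi)-np.pi
    return l.round(2),tn
E
python3 - <<'E'
from cell import env
from h import *
s=env.state();cp=env.camera_params("wrist");R=cp["R"];C=-R.T@cp["t"]
T=Ro.from_euler("xyz",s["tcp_rot"]).as_matrix()
print("cam in tool",T.T@(C-s["eef_pos"]),"axis",T.T@R.T[:,2],"right",T.T@R.T[:,0],cp["fx"])
print(rel(s,[490,-276,320],1.50))
print(rel(s,[524,-276,320],1.50))
E
```

```text
cam in tool [ 76.4376152    1.11665762 -93.80673566] axis [-2.73453693e-01 -4.43131758e-04  9.61885067e-01] right [7.50565136e-04 9.99999491e-01 6.74068413e-04] 361.8783922218377
(array([ 350.54, -185.14,  -28.05]), np.float64(-1.11522625514643))
(array([ 382.05, -172.38,  -28.06]), np.float64(-1.11522625514643))
```

>>> play_rows(targets=[{"linear":[55,-25,3],"turn":-0.16},{"linear":[110,-50,6],"turn":-0.33},{"linear":[165,-75,9],"turn":-0.5},{"linear":[220,-99,12],"turn":-0.66},{"linear":[275,-124,15],"turn":-0.82},{"linear":[330,-149,18],"turn":-0.98},{"linear":[382,-172,22],"turn":-1.115},{"linear":[382,-172,22],"turn":-1.115},{"linear":[382,-172,22],"turn":-1.115},{"linear":[382,-172,22],"turn":-1.115},{"linear":[382,-172,22],"turn":-1.115}])

```text
t: 1.48
eef_pos: [523.5, -277.4, 270.3]
tcp_rot: [3.142, 0.0, 1.498]
ft_force: [-0.4, 0.1, -0.2]
opening: 1.002
```

```bash
python3 - <<'E'
from cell import env
from h import *
s=env.state();cp=env.camera_params("wrist")
p,d=env.read_camera("wrist")
cv2.imwrite("pics/w1.png",p[:,:,::-1]);np.save("w1.npy",d);np.save("w1cp.npy",cp,allow_pickle=True)
print(s["t"],s["eef_pos"],s["tcp_rot"],s["joints"])
E
```

```text
1.475 [ 523.49966859 -277.4303454   270.33642618] [3.14150837e+00 1.50639806e-04 1.49780301e+00] [-5.98753132e-01  4.67303902e-01  1.66703292e+00 -1.04103039e-04
  1.00710734e+00 -5.25704200e-01]
```

View pics/w1.png

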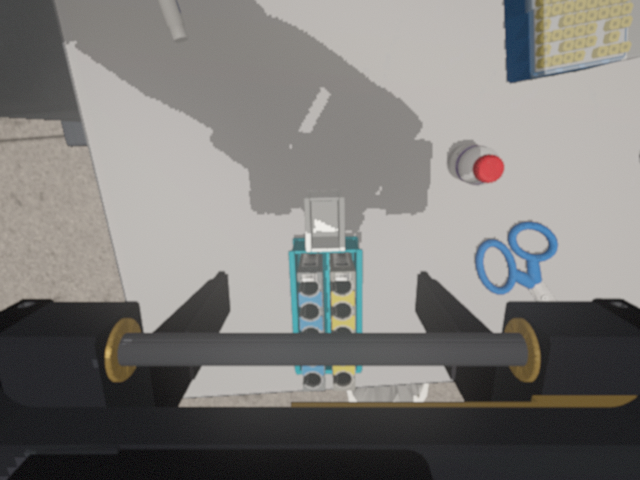

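The wrist view shows the holster rim at about (305–346, 195–250), with the tray behind it. I'll fit the rim using depth.

```bash
python3 - <<'E'
from h import *
cp=np.load("w1cp.npy",allow_pickle=True).item();d=np.load("w1.npy")
im=cv2.imread("pics/w1.png")
v,u=np.mgrid[180:380,280:375];v=v.ravel();u=u.ravel()
P=pts(cp,np.c_[u,v],d[v,u])
m=(P[:,2]>41)&(P[:,2]<52)&(v<256)&(u>298)&(u<352)
r=cv2.minAreaRect(P[m,:2].astype(np.float32));print("rim",m.sum(),r,cv2.boxPoints(r).round(1).tolist(),np.median(P[m,2]))
msk=np.zeros((200,95),np.uint8);msk[(v-180)[m],(u-280)[m]]=255
f=(P[:,2]>0)&(P[:,2]<12)&(u>308)&(u<342)&(v>198)&(v<248);print("floor",f.sum(),np.median(P[f],0))
hsv=cv2.cvtColor(im,cv2.COLOR_BGR2HSV)
t=(cv2.inRange(hsv,(80,120,60),(97,255,255))[v,u]>0)&(P[:,2]>36)&(P[:,2]<48)
r=cv2.minAreaRect(P[t,:2].astype(np.float32));print("tray",t.sum(),r,cv2.boxPoints(r).round(1).tolist(),np.median(P[t,2]))
a=np.hstack([cv2.resize(im[180:380,280:375],None,fx=3,fy=3),cv2.cvtColor(cv2.resize(msk,None,fx=3,fy=3),cv2.COLOR_GRAY2BGR)])
cv2.imwrite("pics/w1c.png",a)
E
```

```text
rim 1006 ((527.4802856445312, -281.2493591308594), (55.80475997924805, 48.56757354736328), 81.65606689453125) [[499.3999938964844, -305.29998779296875], [547.5, -312.3999938964844], [555.5999755859375, -257.20001220703125], [507.5, -250.10000610351562]] 47.00848232649979
floor 966 [ 525.20134739 -283.61541372    4.47859298]
tray 800 ((520.5773315429688, -370.3695373535156), (132.19979858398438, 66.40003204345703), 87.48760986328125) [[484.5, -435.0], [550.7999877929688, -437.8999938964844], [556.5999755859375, -305.79998779296875], [490.29998779296875, -302.8999938964844]] 43.34630668256622
```

View pics/w1c.png

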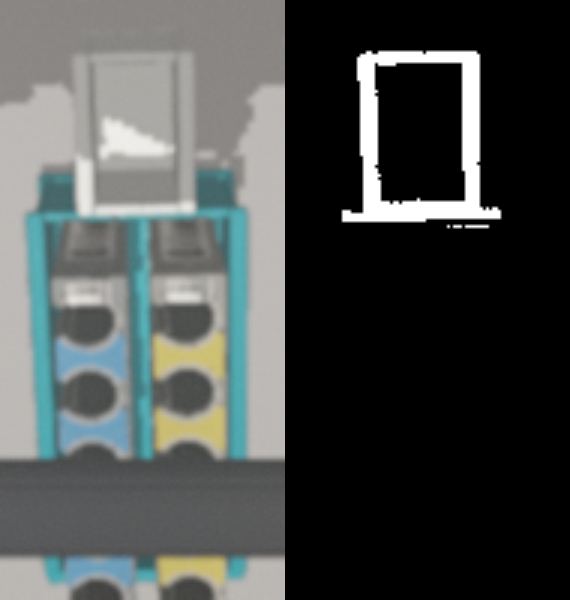

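```bash
python3 - <<'E'
from h import *
cp=np.load("w1cp.npy",allow_pickle=True).item();d=np.load("w1.npy")
v,u=np.mgrid[180:254,298:352];v=v.ravel();u=u.ravel()
P=pts(cp,np.c_[u,v],d[v,u])
for lo,vm in [(45,249),(45.5,250),(44.5,246)]:
    m=(P[:,2]>lo)&(P[:,2]<50)&(v<=vm)&(u>303)&(u<348)
    r=cv2.minAreaRect(P[m,:2].astype(np.float32));print(lo,m.sum(),r,cv2.boxPoints(r).round(1).tolist())
# yaw of side rims: row-wise left/right inner edges
m=((P[:,2]>44)&(P[:,2]<50)).reshape(74,54)
L=[];
for row in range(205-180,244-180):
    k=np.where(m[row])[0]+298
    g=np.argmax(np.diff(k)); vv=row+180
    L.append([k[g]+.5,vv,k[g+1]-.5,vv,k[0]-.5,k[-1]+.5])
L=np.array(L)
l=ray(cp,L[:,:2],46);rr=ray(cp,L[:,2:4],46)
print("width in",np.median(np.linalg.norm(l-rr,axis=1)))
mid=(l+rr)/2;f=np.polyfit(mid[:,1],mid[:,0],1);print("midline slope",f,"x at -280",np.polyval(f,-280),"y range",mid[:,1].min(),mid[:,1].max())
c=m[:,(325-298)];k=np.where(c)[0]+180;g=np.argmax(np.diff(k));print(k)
print(ray(cp,[[325,k[g]+.5],[325,k[g+1]-.5],[325,k[0]-.5]],46))
E
```

```text
45 732 ((525.1680908203125, -278.3427429199219), (48.24152755737305, 35.62916946411133), 86.82911682128906) [[506.0, -301.3999938964844], [541.5999755859375, -303.3999938964844], [544.2999877929688, -255.1999969482422], [508.70001220703125, -253.3000030517578]]
45.5 750 ((525.135498046875, -278.8674621582031), (49.29655838012695, 35.628177642822266), 86.81916809082031) [[506.0, -302.5], [541.5999755859375, -304.5], [544.2999877929688, -255.1999969482422], [508.70001220703125, -253.3000030517578]]
44.5 653 ((525.2405395507812, -276.97650146484375), (45.508819580078125, 35.628177642822266), 86.81916809082031) [[506.20001220703125, -298.70001220703125], [541.7999877929688, -300.70001220703125], [544.2999877929688, -255.1999969482422], [508.70001220703125, -253.3000030517578]]
width in 25.90947900900228
midline slope [4.05112960e-02 5.36656055e+02] x at -280 525.3128917656506 y range -296.67700989562445 -261.38434920064674
[198 199 200 248 249 250 251]
[[ 527.28167969 -257.41156462   46.        ]
 [ 524.22084162 -300.98870765   46.        ]
 [ 527.46963896 -254.73558912   46.        ]]
```

```bash
python3 - <<'E'
from cell import env
from h import *
s=env.state();print(rel(s,[557.5,-33.5,270],1.661))
E
```

```text
(array([245.6 ,  16.09,   0.32]), np.float64(-0.16286889034393415))
```

>>> play_rows(targets=[{"linear":[49,3,0],"turn":-0.033},{"linear":[98,6,0],"turn":-0.065},{"linear":[147,10,0],"turn":-0.1},{"linear":[196,13,0],"turn":-0.13},{"linear":[245.6,16,0],"turn":-0.163},{"linear":[245.6,16,0],"turn":-0.163},{"linear":[245.6,16,0],"turn":-0.163},{"linear":[245.6,16,0],"turn":-0.163}])

```text
t: 2.52
eef_pos: [557.4, -33.9, 270.2]
tcp_rot: [3.142, 0.0, 1.661]
ft_force: [-0.6, -0.3, -0.0]
opening: 0.999
```

```bash
python3 - <<'E'
from cell import env
from h import *
s=env.state();cp=env.camera_params("wrist")
p,d=env.read_camera("wrist");im=np.ascontiguousarray(p[:,:,::-1])
cv2.imwrite("pics/w2.png",im)
print(s["t"],s["eef_pos"],s["tcp_rot"])
hsv=cv2.cvtColor(im,cv2.COLOR_BGR2HSV)
for nm,lo,hi in [("green",(45,100,60),(80,255,255)),("amber",(3,140,120),(20,255,255))]:
    m=cv2.inRange(hsv,lo,hi)
    k,l,st,c=cv2.connectedComponentsWithStats(m)
    for i in range(1,k):
        if st[i,4]<30: continue
        v,u=np.where(l==i);P=pts(cp,np.c_[u,v],d[v,u]);Q=P[(P[:,2]>103)&(P[:,2]<108)]
        print(nm,c[i],st[i],P.mean(0), len(Q), cv2.minAreaRect(Q[:,:2].astype(np.float32)) if len(Q)>5 else "")
v,u=np.mgrid[0:300,200:450];v=v.ravel();u=u.ravel();P=pts(cp,np.c_[u,v],d[v,u])
# white top of green logger (z~102) 
for lo,hi in[(98,108)]:
    m=(P[:,2]>lo)&(P[:,2]<hi)&(abs(P[:,0]-557)<25)&(abs(P[:,1]+33)<28)
    print("top",m.sum(),cv2.minAreaRect(P[m,:2].astype(np.float32)))
m=(P[:,2]>39.5)&(P[:,2]<45)&(abs(P[:,0]-557)<25)&(abs(P[:,1]+33)<28)
print("nest",m.sum(),cv2.minAreaRect(P[m,:2].astype(np.float32)),np.median(P[m,2]))
print(rel(s,[557.5,-33.5,141],1.661))
E
```

```text
2.525 [557.44376743 -33.86792036 270.22212254] [3.14158361e+00 1.84668878e-04 1.66093724e+00]
green [323.20746888 240.86721992] [318 230  11  23 241] [557.86043321 -33.54794399 105.42717705] 241 ((557.723388671875, -33.75233459472656), (7.481568336486816, 17.387760162353516), 5.4595746994018555)
amber [322.98457584  66.53727506] [317  52  13  30 389] [546.8403189   84.54400961 107.40778213] 386 ((546.858642578125, 84.78291320800781), (7.9518585205078125, 17.877607345581055), 5.176092147827148)
amber [323.48231511 159.54019293] [318 147  12  26 311] [552.62563366  25.48811363 105.42580222] 311 ((552.6593627929688, 25.423526763916016), (7.779339790344238, 17.27857780456543), 5.1276116371154785)
top 874 ((557.7317504882812, -34.28428649902344), (15.343860626220703, 33.39319610595703), 5.704887390136719)
nest 603 ((556.8515625, -34.13877487182617), (29.377248764038086, 50.88524627685547), 5.881527900695801) 43.190404507242505
(array([3.9000e-01, 9.0000e-02, 1.2922e+02]), np.float64(-6.276198418753154e-05))
```

View pics/w2.png

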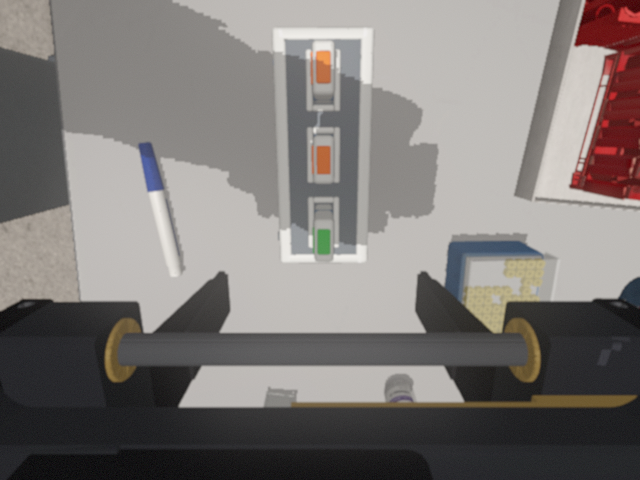

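The wrist view shows the green logger at (323,241), with the ambers at (323,160) and (323,67). The measured centre and yaw match the tool to within 0.5 mm. I'll descend to the ribs next.

>>> play_rows(hand=60, targets=[{"linear":[0.2,0.3,30],"turn":0},{"linear":[0.2,0.3,60],"turn":0},{"linear":[0.2,0.3,85],"turn":0},{"linear":[0.2,0.3,105],"turn":0},{"linear":[0.2,0.3,120],"turn":0},{"linear":[0.2,0.3,129],"turn":0},{"linear":[0.2,0.3,129],"turn":0},{"linear":[0.2,0.3,129],"turn":0},{"linear":[0.2,0.3,129],"turn":0}])

```text
t: 3.7
eef_pos: [558.0, -32.4, 141.8]
tcp_rot: [3.141, 0.0, 1.663]
ft_force: [-0.5, 0.7, -0.4]
opening: 0.63
```

>>> play_rows(hand=5, targets=[{"linear":[0,0,0],"turn":0},{"linear":[0,0,0],"turn":0},{"linear":[0,0,0],"turn":0},{"linear":[0,0,0],"turn":0},{"linear":[0,0,0],"turn":0},{"linear":[0,0,0],"turn":0},{"linear":[0,0,0],"turn":0},{"linear":[0,0,0],"turn":0}])

```text
t: 4.7
eef_pos: [557.9, -32.4, 141.2]
tcp_rot: [3.141, 0.0, 1.663]
ft_force: [0.8, 1.1, -1.9]
opening: 0.158
```

Gripped at 15 mm. Next is a slow vertical pull.

>>> play_rows(targets=[{"linear":[0,0,-3]},{"linear":[0,0,-6]},{"linear":[0,0,-9]},{"linear":[0,0,-13]},{"linear":[0,0,-18]},{"linear":[0,0,-24]},{"linear":[0,0,-32]},{"linear":[0,0,-45]},{"linear":[0,0,-62]},{"linear":[0,0,-80]},{"linear":[0,0,-95]},{"linear":[0,0,-105]},{"linear":[0,0,-105]},{"linear":[0,0,-105]}])

```text
validation failed for argument at $.ta...
```

```bash
python3 - <<'E'
from cell import env
from h import *
s=env.state();cp=env.camera_params("wrist")
p,d=env.read_camera("wrist");im=np.ascontiguousarray(p[:,:,::-1]);cv2.imwrite("pics/w3.png",im)
q,d2=env.read_camera("scene");cv2.imwrite("pics/s3.png",cv2.resize(np.ascontiguousarray(q[150:330,220:440,::-1]),None,fx=3,fy=3))
print(s["t"],s["eef_pos"],s["tcp_rot"],s["ft_force"],s["opening"])
hsv=cv2.cvtColor(im,cv2.COLOR_BGR2HSV);v,u=np.where(cv2.inRange(hsv,(45,100,60),(80,255,255)))
P=pts(cp,np.c_[u,v],d[v,u]);print(len(P),np.median(P,0),cv2.minAreaRect(P[:,:2].astype(np.float32)))
v,u=np.mgrid[0:480,200:450];v=v.ravel();u=u.ravel();P=pts(cp,np.c_[u,v],d[v,u])
m=(abs(P[:,2]-207)<8)&(abs(P[:,0]-557)<12)&(abs(P[:,1]+33)<28)
if m.sum()>10: print("top",m.sum(),np.median(P[m],0),cv2.minAreaRect(P[m,:2].astype(np.float32)))
E
```

```text
4.7 [557.89302462 -32.44502588 141.22896059] [3.14131773e+00 1.38006877e-04 1.66274741e+00] [ 0.82593463  1.07580988 -1.89316846] 0.15794589750542787
456 [557.31218539 -28.4623555  105.31654924] ((553.7857055664062, 4.801334381103516), (8.9083890914917, 76.47576141357422), 5.928625583648682)
```

View pics/s3.png

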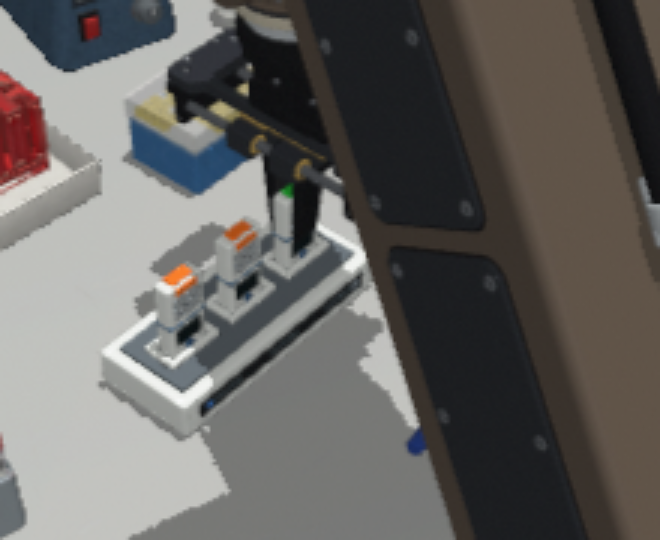

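View pics/w3.png

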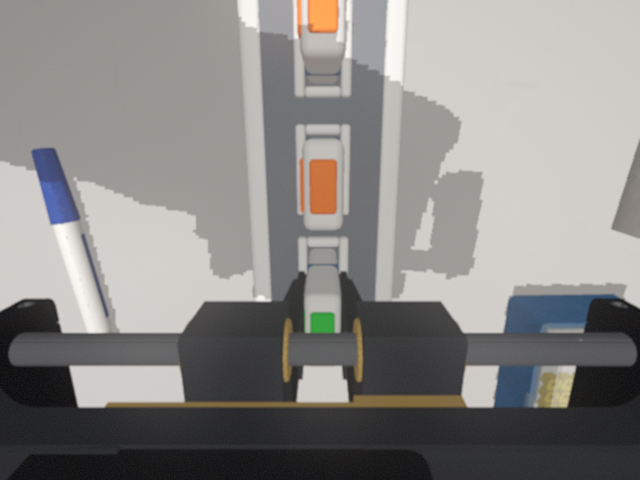

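The move was refused because the rows lacked "turn", so nothing moved. The pictures show the green logger between the fingers at (322,300), with the ambers seated. I'll repeat the pull with the turn included.

>>> play_rows(targets=[{"linear":[0,0,-3],"turn":0},{"linear":[0,0,-6],"turn":0},{"linear":[0,0,-9],"turn":0},{"linear":[0,0,-13],"turn":0},{"linear":[0,0,-18],"turn":0},{"linear":[0,0,-24],"turn":0},{"linear":[0,0,-32],"turn":0},{"linear":[0,0,-45],"turn":0},{"linear":[0,0,-62],"turn":0},{"linear":[0,0,-80],"turn":0},{"linear":[0,0,-95],"turn":0},{"linear":[0,0,-105],"turn":0},{"linear":[0,0,-105],"turn":0},{"linear":[0,0,-105],"turn":0}])

```text
t: 6.55
eef_pos: [557.6, -32.4, 245.7]
tcp_rot: [-3.141, -0.0, 1.663]
ft_force: [0.1, 0.2, 0.3]
opening: 0.156
```

```bash
python3 - <<'E'
from cell import env
from h import *
s=env.state();cp=env.camera_params("wrist")
p,d=env.read_camera("wrist");im=np.ascontiguousarray(p[:,:,::-1]);cv2.imwrite("pics/w4.png",im)
q,d2=env.read_camera("scene");cv2.imwrite("pics/s4.png",cv2.resize(np.ascontiguousarray(q[100:330,220:440,::-1]),None,fx=2.5,fy=2.5))
print(s["t"],s["eef_pos"],s["tcp_rot"],s["ft_force"],s["opening"])
hsv=cv2.cvtColor(im,cv2.COLOR_BGR2HSV);v,u=np.where(cv2.inRange(hsv,(45,100,60),(80,255,255)))
P=pts(cp,np.c_[u,v],d[v,u]);print(len(P),np.median(P[P[:,2]>150],0))
v,u=np.mgrid[0:480,200:450];v=v.ravel();u=u.ravel();P=pts(cp,np.c_[u,v],d[v,u])
for a in range(195,225,3):
    m=(abs(P[:,2]-a)<1.5)&(abs(P[:,0]-557)<9)&(abs(P[:,1]+33)<28)
    if m.sum()>10: print(a,m.sum(),np.median(P[m],0),P[m,1].max())
E
```

```text
6.55 [557.59382629 -32.40153898 245.73745349] [-3.14076957e+00 -1.35710107e-04  1.66278637e+00] [0.12015334 0.15088072 0.25841618] 0.15603372730152618
455 [556.93058805 -28.5585145  209.79238433]
195 117 [556.76582399 -17.9257629  194.99395595] -16.98549441270311
198 127 [556.76515828 -18.1268741  198.01898914] -16.95654558819768
201 117 [556.76491977 -18.12049418 201.11371126] -17.069082814680563
204 184 [556.95652757 -18.39812082 204.47140102] -16.785375914929965
207 845 [556.40993146 -22.88966202 207.33924123] -17.007542840129823
210 607 [557.07353579 -27.80998982 209.63867242] -18.222510303931447
213 33 [564.15687338 -22.97381047 213.29976656] -20.85768548838405
216 66 [564.33899984 -24.08702095 215.77225542] -20.75371088264387
219 43 [564.22586337 -23.87239964 219.44225907] -20.4398980488592
222 65 [564.35795031 -23.22549052 221.86656117] -20.852934310272754
```

View pics/s4.png

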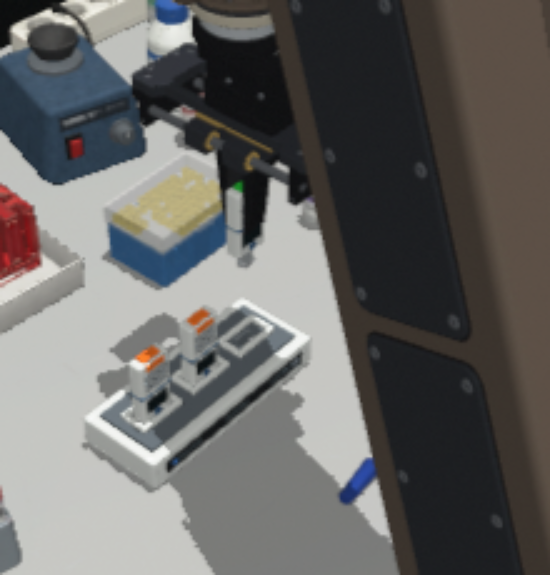

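View pics/w4.png

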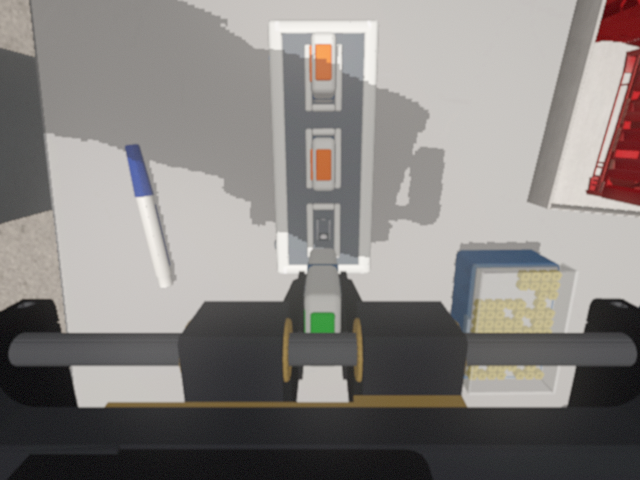

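The logger is out, upright, and hasn't slipped: the light is still 35.9 mm below the TCP. Both ambers are still plugged in. Next I'll carry it at this height to above the holster.

```bash
python3 - <<'E'
from cell import env
from h import *
s=env.state();print(rel(s,[525.5,-277.7,235],1.526))
E
```

```text
(array([-241.31,  -54.53,   10.63]), np.float64(0.13680303304870556))
```

>>> play_rows(targets=[{"linear":[-20,-4,0],"turn":0.01},{"linear":[-55,-12,0],"turn":0.03},{"linear":[-95,-21,0],"turn":0.055},{"linear":[-135,-30,0],"turn":0.08},{"linear":[-175,-39,0],"turn":0.1},{"linear":[-210,-47,0],"turn":0.12},{"linear":[-232,-52,0],"turn":0.13},{"linear":[-241.3,-54.5,0],"turn":0.137},{"linear":[-241.3,-54.5,0],"turn":0.137},{"linear":[-241.3,-54.5,0],"turn":0.137},{"linear":[-241.3,-54.5,0],"turn":0.137}])

```text
t: 8.02
eef_pos: [525.9, -276.9, 246.3]
tcp_rot: [3.142, 0.0, 1.527]
ft_force: [0.1, -0.4, -0.9]
opening: 0.156
```

```bash
python3 - <<'E'
from cell import env
from h import *
s=env.state();cp=env.camera_params("wrist")
p,d=env.read_camera("wrist");im=np.ascontiguousarray(p[:,:,::-1]);cv2.imwrite("pics/w5.png",im)
print(s["t"],s["eef_pos"],s["tcp_rot"],s["ft_force"],s["opening"])
v,u=np.mgrid[0:480,200:450];v=v.ravel();u=u.ravel();P=pts(cp,np.c_[u,v],d[v,u])
m=(P[:,2]>44.8)&(P[:,2]<50)&(P[:,1]>-310)&(P[:,1]<-240)&(abs(P[:,0]-525)<30)
print("rim",m.sum(),cv2.minAreaRect(P[m,:2].astype(np.float32)), P[m,1].max())
for a in range(178,202,4):
    m=(abs(P[:,2]-a)<2)&(abs(P[:,0]-525)<9)&(abs(P[:,1]+278)<28)
    if m.sum()>10: print(a,m.sum(),np.median(P[m],0),P[m,1].max(),P[m,0].min(),P[m,0].max())
print(rel(s,[525.4,-277.7,128.5],1.526))
E
```

```text
8.025 [ 525.93807298 -276.85211948  246.3359006 ] [3.14153684e+00 4.11879298e-05 1.52702955e+00] [ 0.07605479 -0.44668469 -0.92149175] 0.15588553696772942
rim 836 ((524.4517211914062, -282.3307800292969), (56.3090934753418, 39.71937561035156), 87.5114517211914) -253.56586062411026
178 118 [ 524.74527239 -262.39454817  177.98781643] -261.64457512236334 516.0651190294095 533.9313785432064
182 106 [ 525.00438866 -262.43987187  181.95416053] -261.7443395993925 516.2755106488403 533.8008119992236
186 123 [ 525.52413257 -262.32605776  185.92012333] -261.75819793884887 516.0512214551653 533.7024002758615
190 132 [ 525.32519109 -262.42486193  189.90256925] -261.60537236444554 516.0030593592656 533.9381462272711
194 147 [ 524.69990861 -262.4181513   193.84370675] -261.64838667983526 516.1850317909782 533.835317929497
198 152 [ 524.71075217 -262.44221102  197.91938931] -261.52636941029687 516.0132023873102 533.948095603474
(array([ -0.87,  -0.51, 117.84]), np.float64(0.0010295480017701308))
```

View pics/w5.png

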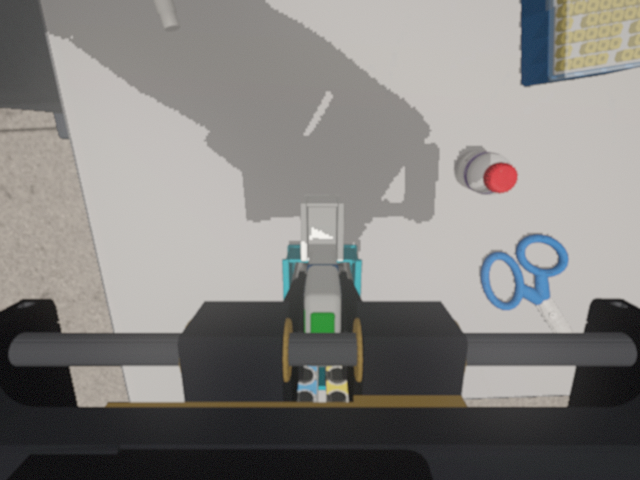

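The logger's +y face is at about -262 and the rim's at -254, so the 8 mm wall-to-face gap matches a centred logger. x and yaw also agree. I'll descend to just above the rim and check there.

>>> play_rows(targets=[{"linear":[0,0,15],"turn":0},{"linear":[0,0,35],"turn":0},{"linear":[0,0,52],"turn":0},{"linear":[0,0,63],"turn":0},{"linear":[0,0,68],"turn":0},{"linear":[0,0,68],"turn":0},{"linear":[0,0,68],"turn":0},{"linear":[0,0,68],"turn":0}])

```text
t: 9.07
eef_pos: [525.8, -277.8, 178.7]
tcp_rot: [3.141, 0.001, 1.526]
ft_force: [0.2, 0.2, -0.9]
opening: 0.158
```

```bash
python3 - <<'E'
from cell import env
from h import *
s=env.state();cp=env.camera_params("wrist")
p,d=env.read_camera("wrist");im=np.ascontiguousarray(p[:,:,::-1]);cv2.imwrite("pics/w6.png",im)
print(s["t"],s["eef_pos"],s["tcp_rot"],s["ft_force"],s["opening"])
v,u=np.mgrid[0:480,200:450];v=v.ravel();u=u.ravel();P=pts(cp,np.c_[u,v],d[v,u])
m=(P[:,2]>44)&(P[:,2]<50)&(P[:,1]>-275)&(P[:,1]<-240)&(abs(P[:,0]-525)<30)
print("rim",m.sum(),cv2.minAreaRect(P[m,:2].astype(np.float32)), P[m].max(0),P[m].min(0))
for a in range(62,142,8):
    m=(abs(P[:,2]-a)<2)&(abs(P[:,0]-525)<14)&(abs(P[:,1]+278)<28)
    if m.sum()>10: print(a,m.sum(),np.median(P[m],0),P[m,1].max(),P[m,0].min(),P[m,0].max())
E
```

```text
9.075 [ 525.79991286 -277.78927693  178.7092628 ] [3.14086374e+00 5.14559655e-04 1.52575941e+00] [ 0.15771479  0.20791201 -0.92683089] 0.15783609128916254
rim 722 ((526.0068969726562, -264.5252990722656), (21.418275833129883, 35.567813873291016), 89.16517639160156) [ 543.91293233 -253.61537111   49.16445175] [ 508.07179722 -274.9881066    44.02348845]
78 26 [ 525.48403565 -263.48303552   79.25725544] -262.9506177135918 519.4769266979521 533.5500256108318
86 59 [ 526.8750197  -263.38888431   86.10063009] -262.61374480192353 518.4460148657009 533.8341392910893
94 62 [ 526.60396423 -263.2495882    93.99995059] -262.68754782800374 519.4125167050605 533.56371148471
102 83 [ 526.34117435 -263.40723714  102.19168906] -262.63988101672993 514.7250071156894 537.6717013952899
110 152 [ 526.59239645 -263.71627796  110.02289719] -262.5714916662089 513.7500783372933 538.1896569335219
118 192 [ 525.90469764 -265.39207537  118.14904525] -262.6243880352001 511.57319204525714 538.9882062476707
126 218 [ 525.05591272 -265.17162631  125.93932695] -262.4456642004093 511.24031010483844 538.9886733178749
134 265 [ 525.55763213 -265.80489578  134.32368734] -262.66414328055777 511.1808872512813 538.8226295188263
```

View pics/w6.png

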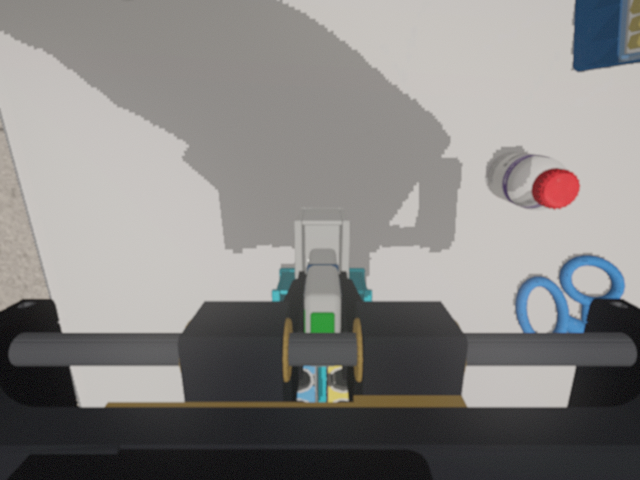

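The logger is centred over the pocket: x is 526.3 against 526.0, and y is about 1 mm low. I'll lower it slowly and stop near the floor.

>>> play_rows(targets=[{"linear":[0.8,0,4],"turn":0},{"linear":[0.8,0,9],"turn":0},{"linear":[0.8,0,14],"turn":0},{"linear":[0.8,0,19],"turn":0},{"linear":[0.8,0,24],"turn":0},{"linear":[0.8,0,29],"turn":0},{"linear":[0.8,0,34],"turn":0},{"linear":[0.8,0,39],"turn":0},{"linear":[0.8,0,43],"turn":0},{"linear":[0.8,0,46],"turn":0},{"linear":[0.8,0,48],"turn":0},{"linear":[0.8,0,48],"turn":0},{"linear":[0.8,0,48],"turn":0},{"linear":[0.8,0,48],"turn":0}])

```text
t: 10.88
eef_pos: [525.8, -276.9, 130.4]
tcp_rot: [3.141, 0.0, 1.526]
ft_force: [0.4, -0.7, 0.4]
opening: 0.158
```

>>> play_rows(targets=[{"linear":[0,0,0.5],"turn":0},{"linear":[0,0,1],"turn":0},{"linear":[0,0,1.5],"turn":0},{"linear":[0,0,1.5],"turn":0},{"linear":[0,0,1.5],"turn":0}])

```text
t: 11.5
eef_pos: [525.7, -276.9, 128.7]
tcp_rot: [3.142, 0.0, 1.526]
ft_force: [0.6, 0.5, -0.6]
opening: 0.154
```

>>> play_rows(targets=[{"linear":[0,0,0.4],"turn":0},{"linear":[0,0,0.4],"turn":0},{"linear":[0,0,0.4],"turn":0}])

```text
t: 11.88
eef_pos: [525.8, -276.9, 128.4]
tcp_rot: [3.141, 0.0, 1.526]
ft_force: [-0.8, -0.8, -1.0]
opening: 0.16
```

>>> play_rows(targets=[{"linear":[0,0,0.4],"turn":0},{"linear":[0,0,0.8],"turn":0},{"linear":[0,0,0.8],"turn":0},{"linear":[0,0,0.8],"turn":0}])

```text
t: 12.38
eef_pos: [525.8, -276.9, 127.6]
tcp_rot: [3.141, 0.0, 1.526]
ft_force: [-0.1, -0.3, -0.4]
opening: 0.158
```

>>> play_rows(targets=[{"linear":[0,0,0.3],"turn":0},{"linear":[0,0,0.6],"turn":0},{"linear":[0,0,0.6],"turn":0}])

```text
t: 12.75
eef_pos: [525.7, -276.9, 126.9]
tcp_rot: [-3.142, 0.0, 1.526]
ft_force: [-0.8, 0.0, -0.7]
opening: 0.156
```

```bash
python3 - <<'E'
from cell import env
from h import *
s=env.state();cp=env.camera_params("wrist")
p,d=env.read_camera("wrist");im=np.ascontiguousarray(p[:,:,::-1]);cv2.imwrite("pics/w7.png",im)
print(s["t"],s["eef_pos"],s["ft_force"],s["opening"])
hsv=cv2.cvtColor(im,cv2.COLOR_BGR2HSV);v,u=np.where(cv2.inRange(hsv,(45,100,60),(80,255,255)))
P=pts(cp,np.c_[u,v],d[v,u]);print(len(P),np.median(P[P[:,2]>60],0))
v,u=np.mgrid[0:480,200:450];v=v.ravel();u=u.ravel();P=pts(cp,np.c_[u,v],d[v,u])
m=(P[:,2]>43.5)&(P[:,2]<50)&(P[:,1]>-262)&(P[:,1]<-240)&(abs(P[:,0]-525)<30)
print("rim",np.median(P[m],0),cv2.minAreaRect(P[m,:2].astype(np.float32)))
E
```

```text
12.75 [ 525.72384763 -276.90276506  126.90705045] [-0.76778874  0.02072133 -0.68928432] 0.15562824487845311
458 [ 525.83557936 -272.8630831    90.9600511 ]
rim [ 525.52059595 -256.04033546   46.97706792] ((526.2844848632812, -257.7153625488281), (8.52145004272461, 35.72151184082031), 89.841796875)
```

View pics/w7.png

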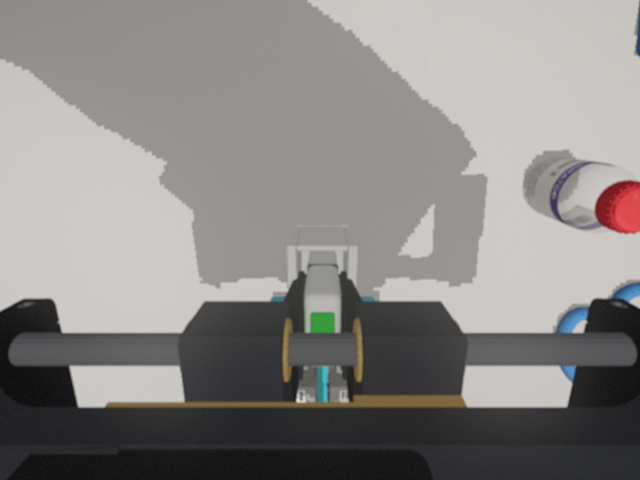

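No clear contact yet, since force noise is about 1 N, and there's been no slip. I'll continue in small steps.

>>> play_rows(targets=[{"linear":[0,0,0.3],"turn":0},{"linear":[0,0,0.6],"turn":0},{"linear":[0,0,0.6],"turn":0}])

```text
t: 13.18
eef_pos: [525.7, -276.9, 126.3]
tcp_rot: [-3.142, 0.0, 1.526]
ft_force: [0.3, -1.1, -0.3]
opening: 0.159
```

>>> play_rows(targets=[{"linear":[0,0,0.3],"turn":0},{"linear":[0,0,0.6],"turn":0},{"linear":[0,0,0.6],"turn":0}])

```text
t: 13.55
eef_pos: [525.8, -276.9, 126.1]
tcp_rot: [3.141, 0.0, 1.526]
ft_force: [-1.0, 1.1, 4.9]
opening: 0.157
```

Contact: 4.9 N upward, but about 2 mm lower than expected. Before letting go I want to rule out the fingertips pressing on the rim.

```bash
python3 - <<'E'
from cell import env
from h import *
s=env.state();cp=env.camera_params("wrist")
p,d=env.read_camera("wrist");im=np.ascontiguousarray(p[:,:,::-1]);cv2.imwrite("pics/w8.png",cv2.resize(im[200:440,220:430],None,fx=2.4,fy=2.4))
q,d2=env.read_camera("scene");cv2.imwrite("pics/s8.png",cv2.resize(np.ascontiguousarray(q[100:260,330:530,::-1]),None,fx=3.5,fy=3.5))
print(s["t"],s["eef_pos"],s["ft_force"],s["moment"],s["opening"],s["tcp_rot"])
hsv=cv2.cvtColor(im,cv2.COLOR_BGR2HSV);v,u=np.where(cv2.inRange(hsv,(45,100,60),(80,255,255)))
P=pts(cp,np.c_[u,v],d[v,u]);print(len(P),np.median(P[P[:,2]>60],0))
v,u=np.mgrid[0:480,0:640];v=v.ravel();u=u.ravel();P=pts(cp,np.c_[u,v],d[v,u])
m=(P[:,2]>43.5)&(P[:,2]<50)&(P[:,1]>-262)&(P[:,1]<-240)&(abs(P[:,0]-525)<30)
print("rim",np.median(P[m],0),cv2.minAreaRect(P[m,:2].astype(np.float32)))
m=(abs(P[:,2])<8)&(v<200)&(abs(u-320)<150);print("bench",np.median(P[m],0),P[m,2].std())
m=(abs(P[:,2])<20)&(abs(P[:,0]-526)<10)&(P[:,1]<-257)&(P[:,1]>-264);print("pocket floor",m.sum(),np.median(P[m],0) if m.sum() else "")
cq=env.camera_params("scene");v,u=np.mgrid[170:225,375:440];v=v.ravel();u=u.ravel();P=pts(cq,np.c_[u,v],d2[v,u])
m=(P[:,2]>43)&(P[:,2]<50);print("scene rim",m.sum(),P[m].mean(0))
E
```

```text
13.55 [ 525.76383599 -276.88458633  126.10827482] [-1.02642369  1.05934068  4.85289392] [0.17149355 0.2258642  0.02723024] 0.15718113523664817 [3.14134966e+00 2.40277276e-04 1.52589320e+00]
457 [ 525.85350932 -272.89733921   90.19270441]
rim [ 525.07737333 -256.01842143   47.03612211] ((526.3104858398438, -257.7515869140625), (8.476643562316895, 35.639198303222656), 89.98420715332031)
bench [ 528.61155266 -181.64844893    1.40998231] 0.6997738245198432
pocket floor 0 
scene rim 0 [nan nan nan]<stdin>:15: RuntimeWarning: Mean of empty slice.
  ret = um.true_divide(
```

View pics/s8.png

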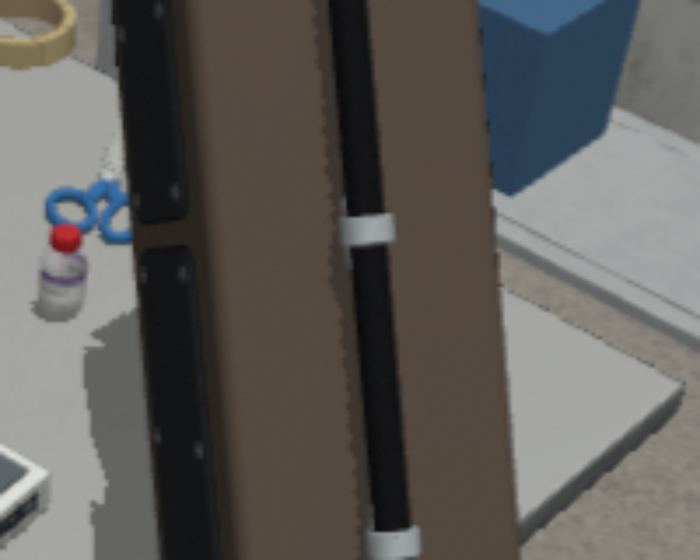

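View pics/w8.png

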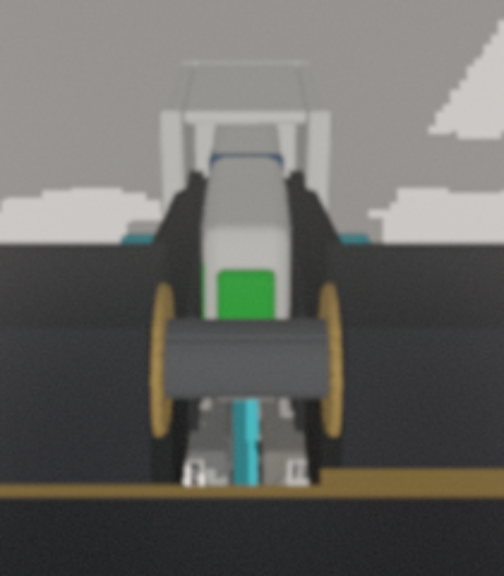

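The light-to-TCP offset is unchanged at 35.9 mm. The earlier depth put the fingertips only ±12 mm wide, inside the pocket's ±13 mm, so the contact is the plug on the floor. I'll open just slightly and check whether the logger moves.

>>> play_rows(hand=19, targets=[{"linear":[0,0,-0.3],"turn":0},{"linear":[0,0,-0.3],"turn":0},{"linear":[0,0,-0.3],"turn":0},{"linear":[0,0,-0.3],"turn":0}])

```text
t: 14.15
eef_pos: [525.7, -276.9, 125.9]
tcp_rot: [-3.142, 0.0, 1.526]
ft_force: [-0.3, 0.3, 0.2]
opening: 0.2
```

```bash
python3 - <<'E'
from cell import env
from h import *
s=env.state();cp=env.camera_params("wrist")
p,d=env.read_camera("wrist");im=np.ascontiguousarray(p[:,:,::-1]);cv2.imwrite("pics/w9.png",cv2.resize(im[200:440,220:430],None,fx=2.4,fy=2.4))
print(s["t"],s["eef_pos"],s["ft_force"],s["opening"]*95.1)
hsv=cv2.cvtColor(im,cv2.COLOR_BGR2HSV);v,u=np.where(cv2.inRange(hsv,(45,100,60),(80,255,255)))
P=pts(cp,np.c_[u,v],d[v,u]);print(len(P),np.median(P[P[:,2]>60],0))
E
```

```text
14.15 [ 525.72228686 -276.91371854  125.93826591] [-0.34959216  0.32649651  0.20665863] 19.061042340559972
549 [ 524.90499019 -273.17367107   90.07798452]
```

View pics/w9.png

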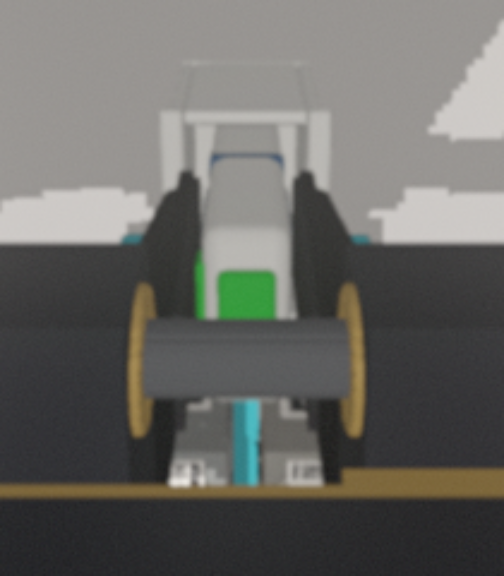

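The logger didn't drop: light z is 90.1 against 90.2 before. It stands free between the opened fingers, so I'll retract straight up.

>>> play_rows(targets=[{"linear":[0,0,-2],"turn":0},{"linear":[0,0,-5],"turn":0},{"linear":[0,0,-9],"turn":0},{"linear":[0,0,-14],"turn":0},{"linear":[0,0,-20],"turn":0}])

```text
t: 14.82
eef_pos: [525.7, -276.9, 146.5]
tcp_rot: [3.142, 0.0, 1.526]
ft_force: [-0.1, -0.7, -0.8]
opening: 0.198
```

>>> play_rows(hand=40, targets=[{"linear":[0,0,-10],"turn":0},{"linear":[0,0,-25],"turn":0},{"linear":[0,0,-50],"turn":0},{"linear":[0,0,-80],"turn":0},{"linear":[0,0,-110],"turn":0},{"linear":[-30,0,-130],"turn":0},{"linear":[-45,0,-130],"turn":0},{"linear":[-45,0,-130],"turn":0},{"linear":[-45,0,-130],"turn":0}])

```text
t: 15.95
eef_pos: [523.5, -321.2, 275.0]
tcp_rot: [-3.14, -0.001, 1.526]
ft_force: [-0.8, 0.0, 0.3]
opening: 0.423
```

```bash
python3 - <<'E'
from cell import env
from h import *
s=env.state();cp=env.camera_params("wrist")
p,d=env.read_camera("wrist");im=np.ascontiguousarray(p[:,:,::-1]);cv2.imwrite("pics/w10.png",im)
q,_=env.read_camera("top");cv2.imwrite("pics/t10.png",np.ascontiguousarray(q[:,:,::-1]))
q,_=env.read_camera("scene");cv2.imwrite("pics/s10.png",np.ascontiguousarray(q[:,:,::-1]))
print(s["t"],s["eef_pos"],s["ft_force"],s["opening"]*95.1)
hsv=cv2.cvtColor(im,cv2.COLOR_BGR2HSV);v,u=np.where(cv2.inRange(hsv,(45,100,60),(80,255,255)))
P=pts(cp,np.c_[u,v],d[v,u]);print(len(P),np.median(P,0),cv2.minAreaRect(P[P[:,2]>87][:,:2].astype(np.float32)))
v,u=np.mgrid[0:480,200:450];v=v.ravel();u=u.ravel();P=pts(cp,np.c_[u,v],d[v,u])
m=(P[:,2]>43.5)&(P[:,2]<50)&(P[:,1]>-301)&(P[:,1]<-240)&(abs(P[:,0]-525)<19)
print("rim",np.median(P[m],0),cv2.minAreaRect(P[m,:2].astype(np.float32)))
for a in range(54,90,8):
    m=(abs(P[:,2]-a)<3)&(abs(P[:,0]-525)<14)&(abs(P[:,1]+278)<28)
    if m.sum()>10: print(a,P[m].max(0),P[m].min(0))
E
```

```text
15.95 [ 523.45660792 -321.18660206  275.01372354] [-0.84596483  0.02281046  0.29041996] 40.190917291228345
262 [ 525.48272076 -278.32906604   90.31506993] ((526.0196533203125, -266.50457763671875), (41.64583969116211, 7.715634822845459), 87.43057250976562)
rim [ 525.52334448 -272.68040584   47.20043649] ((525.3812255859375, -278.21685791015625), (47.0903434753418, 35.965599060058594), 87.57299041748047)
62 [ 532.7890736  -262.17444371   64.53556003] [ 520.39174604 -263.53757711   59.8635932 ]
78 [ 533.66561527 -262.18425847   80.42977343] [ 520.7018247  -291.91303127   75.33112849]
86 [ 533.71699411 -262.34701686   88.98204035] [ 517.22160565 -295.87448427   83.76592271]
```

View pics/w10.png

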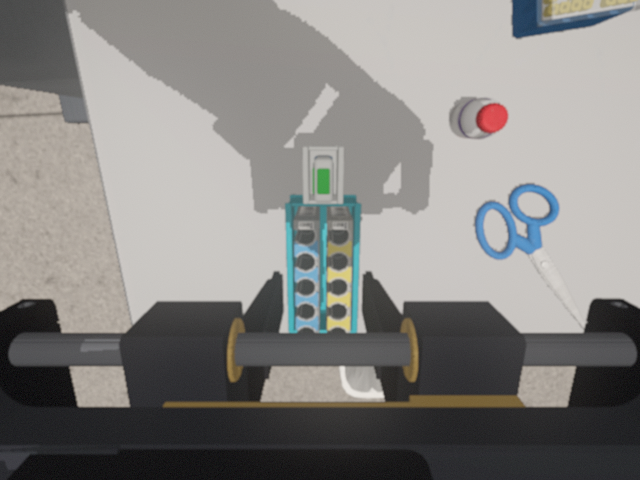

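View pics/t10.png

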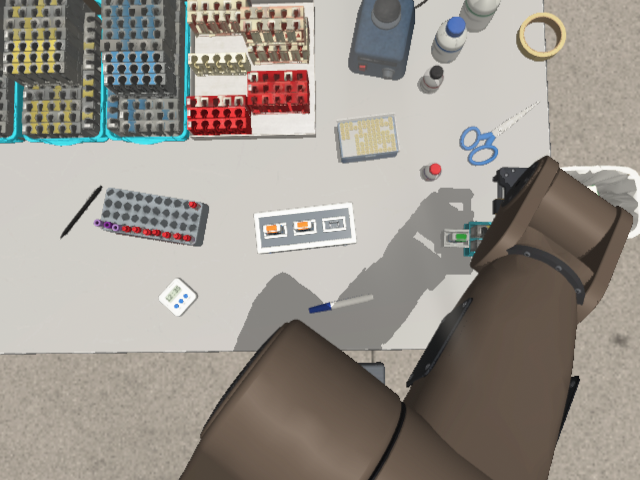

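View pics/s10.png

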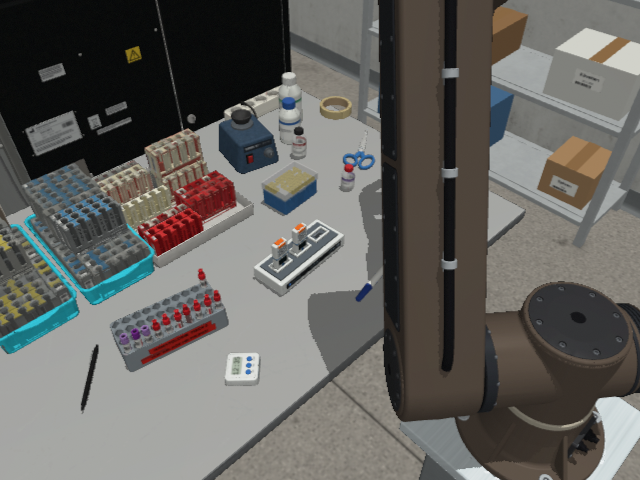

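The wrist view shows the logger standing upright inside the holster, light at (323,180). Its front face is at y = -262 at every height, and the carrier and bystanders are where they were. In the top view the ambers are still in their sockets at (273,229) and (303,226). I'll hand the job in.

```bash
python3 -c "
from cell import env
print(env.state()['t'],env.job_done())"
```

```text
the job is handed in; nothing more can be done
16.1 None
```

The green logger now stands plug down in the white holster, and I handed the job in at 16.1 s. I pulled it straight up out of its socket, lowered it until I felt contact (about 5 N), and released it there.

**Last checks that agreed:**
- **No drop on release:** the light stayed at the same height, 90.1 mm just after opening the fingers against 90.2 mm before. It read 90.3 mm once the arm was clear.
- **Upright and centred:** the logger's end face is at y = -262 mm at every height I measured, and it sits centred in the pocket.
- **Nothing else moved:** the holster rim measures within 1–2 mm of its earlier position. Both amber loggers are still plugged in, and the timer, marker and bottle look unmoved.

**What disagreed:** contact came about 2 mm lower than I had worked out (tool height 126.1 mm against 128.2 mm expected). The logger had not slipped in the grip, and the fingertips were narrow enough to fit inside the pocket. I took the difference as calibration error and the contact as the holster floor; I could not see the plug on the floor, because the arm blocked the scene camera's view.

One move call, the first attempt at the pull, was refused because its rows lacked "turn". It moved nothing.

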